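# Load two cells in a test cradle with a locked slider

### The job

Load the two loose AA cells into the cell test cradle: lying end to end in its trough, both with the small button (plus) end towards the fixed block that carries the two brass posts. The cradle's slider is locked unless the thumb button on its side is held fully in, so hold it in while you slide it back to make room, and again while you slide it up until it holds both cells snugly against the fixed block; then let go so that it locks. Leave the two jars and the solder reel where they stand.

Things in the scene. Friction and masses are not known exactly. Their poses are not given: they have to be found in the camera images.
- cradle: cell test cradle fixed to the bench: aluminium plate 230 x 52 x 12 mm. Origin: centre of the underside; x along the rail from fixed block to slider, z up. Trough floor 16 mm above the bench, between rods along x (inner edges y = +-9 mm, tops 3 mm above the floor). Fixed black block x = -111 to -87 mm, 46 mm wide, 36 mm high, brass posts on it to 47 mm; contact face at x = -85 mm looks to +x
- stop_face (a point): centre of the fixed block's contact face, at the trough floor's height (cradle frame x = -85 mm, y = 0, z = 16 mm); its axes are those of the cradle
- slider (a joint): grey slider: opening between fixed and slider contact in m, 0 shut to 0.135 fully back (cradle +x). Two cells in line need 0.1004. Contact 16 mm wide, 2 to 15 mm above the trough floor. Button held fully in: slides against about 1.5 N. Button out: a pawl holds it (to 45 N) in notches 5 mm apart, at 0.0957, 0.1007, 0.1057 and so on; on release it settles into the nearest one
- slider_grip (a point): point in the slider's grip tower at the height to grip, 47 mm above the bench, 36 mm behind its contact face (cradle +x), at cradle y = 0; axes as the cradle's. Tower 38 mm long in x, top 60 mm above the bench, plain side at y = +20 mm, button face at y = -23 mm (button out): 43 mm across. The saddle below (46 mm long, y = -29 to +36 mm) reaches 25 mm above the bench
- thumb_button (a joint): black ribbed thumb button on the tower's -y side, face 28 mm long, 34 to 58 mm above the bench; 0 = out (locked), 0.006 m = fully in (pressed towards cradle +y). Spring 12 N at the start, 13 N fully in; the slider is free once it is 4 mm in. Squeezing the tower across y between two fingers presses it
- battery_1: AA cell lying on the bench, 50 mm long, 14 mm thick, 23 g (both cells are alike, either may go first). Origin: centre of its underside as it lies; its length is its y axis, the plus end with the small button (black end) at -y, the flat minus end (copper band) at +y. Its sides behave as upright flats 13 mm apart: it does not roll.
- plus_1 (a point): centre of the plus (button) end of battery_1, 7 mm above its underside; axes as the cell's
- flat_1 (a point): centre of the flat minus end of battery_1, 7 mm above its underside; axes as the cell's
- battery_2: AA cell lying on the bench, 50 mm long, 14 mm thick, 23 g (both cells are alike, either may go first). Origin: centre of its underside as it lies; its length is its y axis, the plus end with the small button (black end) at -y, the flat minus end (copper band) at +y. Its sides behave as upright flats 13 mm apart: it does not roll.
- plus_2 (a point): centre of the plus (button) end of battery_2, 7 mm above its underside; axes as the cell's
- flat_2 (a point): centre of the flat minus end of battery_2, 7 mm above its underside; axes as the cell's
- jar_ipa: tall white screw jar, 42 mm across, 89 mm high, standing past the fixed block's end of the cradle; bystander; origin: centre of its underside
- jar_balls: small brown jar with a red cap, 32 mm across, 41 mm high; bystander; origin: centre of its underside
- solder_spool: solder reel with green flanges, 49 mm across, 39 mm high; bystander; origin: centre of its underside

How it is judged (in metres and radians):
On the way, in this order (a step that is already met when the one before it is completed fails the run):
1. the slider is on its way back with the thumb button held in (value of joint slider between 0.05 and 0.1 m and value of joint thumb_button above 0.0045 m), for 0.1 s.
2. the slider is far enough back for two cells (value of joint slider above 0.104 m), for 0.1 s.
3. both cells lie in the trough (x of plus_1 in the frame of stop_face between -0.004 and 0.14 m and y of plus_1 in the frame of stop_face between -0.006 and 0.006 m and z of plus_1 in the frame of stop_face between 0.003 and 0.011 m and x of flat_1 in the frame of stop_face between -0.004 and 0.14 m and y of flat_1 in the frame of stop_face between -0.006 and 0.006 m and z of flat_1 in the frame of stop_face between 0.003 and 0.011 m and x of plus_2 in the frame of stop_face between -0.004 and 0.14 m and y of plus_2 in the frame of stop_face between -0.006 and 0.006 m and z of plus_2 in the frame of stop_face between 0.003 and 0.011 m and x of flat_2 in the frame of stop_face between -0.004 and 0.14 m and y of flat_2 in the frame of stop_face between -0.006 and 0.006 m and z of flat_2 in the frame of stop_face between 0.003 and 0.011 m), for 0.1 s.
4. the slider stands up against the cells with the thumb button still held in (value of joint slider between 0.097 and 0.1035 m and value of joint thumb_button above 0.0045 m), for 0.05 s.
At the end, for the whole second after the job is handed in: both cells lie in line in the trough, plus ends towards the fixed block, ends within 3 mm of their places and 5 mm of the middle; slider between 98 and 103.5 mm (at most 3 mm of play), thumb button out (under 1 mm), all at rest (value of joint slider between 0.098 and 0.1035 m and value of joint thumb_button below 0.001 m and ((x of plus_1 in the frame of stop_face between -0.003 and 0.0045 m and y of plus_1 in the frame of stop_face between -0.005 and 0.005 m and z of plus_1 in the frame of stop_face between 0.003 and 0.011 m and x of flat_1 in the frame of stop_face between 0.047 and 0.0545 m and y of flat_1 in the frame of stop_face between -0.005 and 0.005 m and z of flat_1 in the frame of stop_face between 0.003 and 0.011 m and x of plus_2 in the frame of stop_face between 0.047 and 0.0545 m and y of plus_2 in the frame of stop_face between -0.005 and 0.005 m and z of plus_2 in the frame of stop_face between 0.003 and 0.011 m and x of flat_2 in the frame of stop_face between 0.097 and 0.1045 m and y of flat_2 in the frame of stop_face between -0.005 and 0.005 m and z of flat_2 in the frame of stop_face between 0.003 and 0.011 m) or (x of plus_2 in the frame of stop_face between -0.003 and 0.0045 m and y of plus_2 in the frame of stop_face between -0.005 and 0.005 m and z of plus_2 in the frame of stop_face between 0.003 and 0.011 m and x of flat_2 in the frame of stop_face between 0.047 and 0.0545 m and y of flat_2 in the frame of stop_face between -0.005 and 0.005 m and z of flat_2 in the frame of stop_face between 0.003 and 0.011 m and x of plus_1 in the frame of stop_face between 0.047 and 0.0545 m and y of plus_1 in the frame of stop_face between -0.005 and 0.005 m and z of plus_1 in the frame of stop_face between 0.003 and 0.011 m and x of flat_1 in the frame of stop_face between 0.097 and 0.1045 m and y of flat_1 in the frame of stop_face between -0.005 and 0.005 m and z of flat_1 in the frame of stop_face between 0.003 and 0.011 m)) and linear speed of each of battery_1, battery_2 below 0.02 m/s); the robot touches nothing.
It fails at once if jar_ipa is moved by more than 20 mm (distance of jar_ipa from where it was at the start of the episode above 0.02 m).
It fails at once if jar_balls is moved by more than 20 mm (distance of jar_balls from where it was at the start of the episode above 0.02 m).
It fails at once if solder_spool is moved by more than 20 mm (distance of solder_spool from where it was at the start of the episode above 0.02 m).
It also fails if it takes over 72 s, if anything falls off the work surface, if the arm or the gripper's body presses on something with over 40 N, if the wrist force passes 120 N, or if a joint passes its speed limit or range.

### The arm

A 7-joint arm with a two-finger parallel gripper is mounted at the origin on a cart in front of the work surface, level with it; the furniture and walls round the work are solid. World frame = base frame: x ahead of the robot, y to its left, z up, the work surface at z = 0. Lengths are in m, angles in degrees, forces in N, time in s.
With the tool pointing down it reaches from about 0.425 to 0.875 m from the base axis. Payload 4.7 kg.
Tool frame: the origin (TCP) lies at the centre of the arm's flange, where the gripper is bolted on; the fingertips stand 182 mm ahead of it and the grasp point (between the pads) lies 164 mm ahead of it; z points along the fingers, y is the line along which they close (so a half turn about z gives the same grasp; the last joint's range is limited). The gripper opens to 87 mm and grips with 3 to 60 N. Pads are 19 mm wide; open, the fingers measure 117 mm over their backs; the gripper's body (75 mm by 190 mm) begins 51 mm behind the grasp point.
Start: joints at [65.151, 18.392, -4.016, 83.108, 1.295, 78.541, -3.26], TCP at [0.281, -0.586, 0.405] pointing down, gripper open.
Joint ranges: [-163.93, 163.93], [-17.29, 119.83], [-79.2, 71.16], [3.27, 140.29], [-89.18, 269.18], [5.43, 117.66], [-154.24, 154.24]. Speed limits (degrees/s): [147.25, 147.25, 180, 180, 180, 180, 180].

### API

Orientations are given as [roll, pitch, yaw] about the fixed x, y, z axes, in that order (R = Rz(yaw) Ry(pitch) Rx(roll)).
In Python, from cell import env gives the robot as it stands. The module is installed in compiled form; this text tells all that it offers.
- The arm moves only by the tool step_arm, never from a script. Its argument "steps" is one flat list of numbers, 5 for each row, row after row: the opening, from 0 (shut) to 1 (fully open), then the shift along the tool's x, y, z in mm, then the turn about the tool's z in degrees. In form: [grip, dx, dy, dz, roll, grip, dx, dy, dz, roll, ...]. A call has 1 to 12 rows; each row shifts and turns the commanded pose from where the row before left it, along the tool's axes as they then stand; what a row does not reach is not made up. A row lasts 1/8 s, in which the tool goes at most 62.5 mm and 10.7 degrees, less where a joint would pass 70% of its speed; a pose out of reach is approached as far as the arm can. A call with a gripper value outside its range is refused whole. The fingers move at their own pace and stop on an object; "grip_force" is the grip in N (left out, the last holds). Time passes only in rows, so rows that do not move let the fingers close. It gives the time, the measured TCP pose, the force, the opening and the grip force at its end, in the units of the state.
- env.get_obs(): the state, without advancing time (a new reading comes with each control period).
- env.read_camera(name): name is "scene" or "top"; returns a dict with "image" (480x640x3 uint8, red, green, blue), "camera_matrix" (3x3 intrinsics, pixels), "R" (3x3) and "t" (3): a world point X has camera coordinates R X + t. Camera axes: x right, y down, z forward; pixel columns grow to the right and rows downward; lengths in m; the calibration is good to about 2 mm. A picture is of the moment at which its call begins. There is no depth.
- env.sign_off(): hands the job in; it is judged then, once.
The state is a dict: "time_s": time; "qpos": joint angles; "joint_velocities": joint speeds; "effort": joint torques, N m; "tool_pos": TCP position; "tool_rot": TCP orientation; "force": force on the tool from outside, world axes, zero at the start; "wrist_torque": the same for the moment, N m; "grip_width": finger opening in m; "grasp_force": force on a finger pad.
Only numpy, scipy, OpenCV 4.12 (cv2) and the standard library are available. Lean on these libraries where they do the work, as an engineer would, in place of code of your own. Each camera call takes 0.05 s, during which the arm holds its last target. There are 200 camera calls.

## Working session

There is one attempt and no reset: what is moved stays moved. The work goes in short steps, Python scripts to look and compute and a tool call to move; the robot and the scene stay as the last step left them, time stands still between calls to the robot, and variables do not carry over. Pictures are saved under pics/ and viewed, at most 13 in all, crops included, and the job is handed in when it is done.

Besides the shell and the picture viewer there is one more tool, called by a JSON object that holds its "name" and its "arguments". step_arm: Moves the arm, as the interface text tells. Its arguments: {"type":"object","properties":{"steps":{"type":"array","items":{"type":"number"}},"grip_force":{"type":"number"}},"required":["steps"]}

```bash
mkdir -p pics; python3 - <<'E'
from cell import env
import cv2,numpy as np,pickle
o=env.get_obs();print(o['tool_pos'],o['tool_rot'],o['grip_width'],o['time_s'])
for n in("scene","top"):
    c=env.read_camera(n);cv2.imwrite(f"pics/{n}0.png",c['image'][:,:,::-1]);pickle.dump(c,open(f"{n}.pkl","wb"))
    print(n,c['camera_matrix'].tolist(),(-c['R'].T@c['t']).round(3),c['R'].round(3).tolist())
E
```

```text
[ 0.28131275 -0.58574495  0.40365151] [-1.79888961e+02  6.22796897e-03  2.56566764e+01] 0.08707127103143761 0.0
scene [[612.2923427984614, 0.0, 319.6237769077512], [0.0, 612.2923427984614, 237.1295236462698], [0.0, 0.0, 1.0]] [-0.11  -0.972  0.639] [[0.843, -0.539, 0.003], [-0.275, -0.435, -0.857], [0.463, 0.721, -0.515]]
top [[584.7403218303612, 0.0, 329.65503213639494], [0.0, 584.7403218303612, 235.47776392824053], [0.0, 0.0, 1.0]] [ 0.276 -0.139  1.403] [[0.008, -1.0, -0.003], [-0.995, -0.007, -0.101], [0.101, 0.004, -0.995]]
```

View pics/scene0.png

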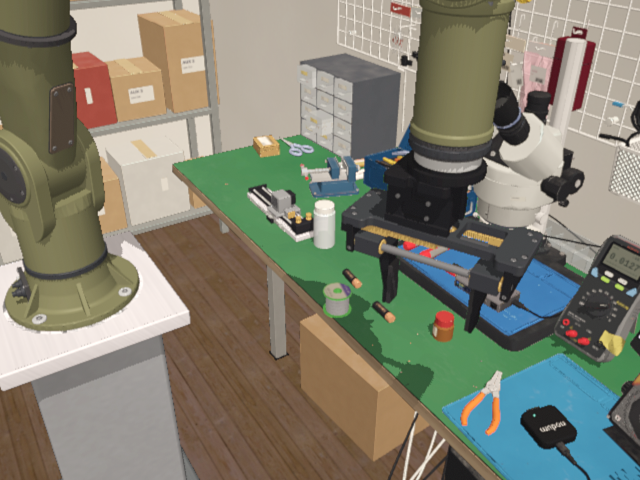

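View pics/top0.png

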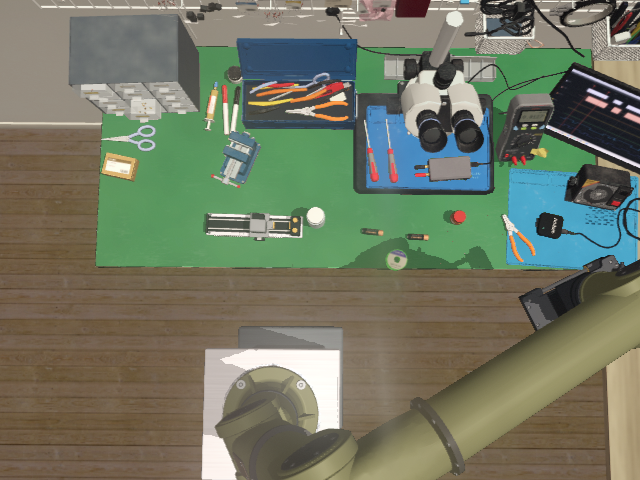

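The top view shows the cradle at cols 205–302, row ~225, with the fixed block on the right. The cells are at about (371,232) and (418,237), and the white jar is at (316,216). I'll enlarge these areas.

```bash
python3 - <<'E'
import cv2,pickle,numpy as np
c=pickle.load(open("top.pkl","rb"))['image'][:,:,::-1]
a=cv2.resize(c[200:260,195:325],None,fx=6,fy=6,interpolation=cv2.INTER_CUBIC)
b=cv2.resize(c[215:255,350:480],None,fx=6,fy=6,interpolation=cv2.INTER_CUBIC)[:230]
cv2.imwrite("pics/crop0.png",np.vstack([a,b]))
E
```

```text
(no output)
```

View pics/crop0.png

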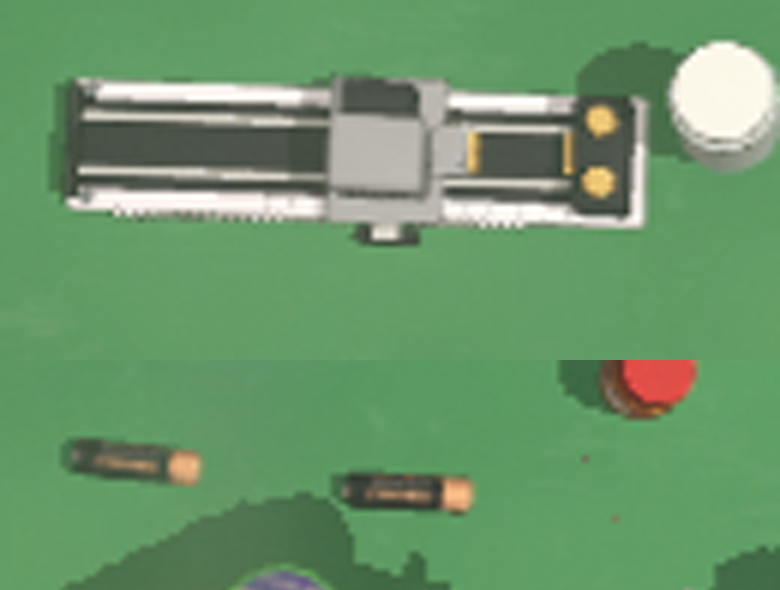

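```bash
cat > h.py <<'E'
import numpy as np,pickle
def ray(c,u,v,z):
    K,R,t=c['camera_matrix'],c['R'],c['t']
    d=R.T@np.linalg.solve(K,[u,v,1]);o=-R.T@t
    return o+d*(z-o[2])/d[2]
E
python3 - <<'E'
from h import *
c=pickle.load(open("top.pkl","rb"))
A=lambda x,y,z:ray(c,195+x/6,200+y/6,z)
B=lambda x,y,z:ray(c,350+x/6,215+(y-360)/6,z)
P=dict(LT=A(72,80,.012),LB=A(67,208,.012),RT=A(647,100,.012),RB=A(645,227,.012),post1=A(601,120,.047),post2=A(598,182,.047),
fc=A(568,153,.028),sc=A(474,153,.028),tower_l=A(331,155,.06),tower_r=A(424,155,.06),tw_top=A(378,115,.06),tw_bot=A(378,191,.06),
c1p=B(66,455,.007),c1f=B(201,468,.007),c2p=B(338,490,.007),c2f=B(473,495,.007),jar=A(722,93,.089))
for k,v in P.items():print(k,(v*1000).round(1))
for a in('c1','c2'):
    d=P[a+'p']-P[a+'f'];m=(P[a+'p']+P[a+'f'])/2
    print(a,(m*1000).round(1),'plusdir',np.degrees(np.arctan2(d[1],d[0])),np.linalg.norm(d),'az',np.degrees(np.arctan2(m[1],m[0])))
print('cr centre',sum(P[k] for k in('LT','LB','RT','RB'))/4, [np.degrees(np.arctan2(*(P[a]-P[b])[[1,0]])) for a,b in(('LT','RT'),('LB','RB'))])
E
```

```text
LT [468.1 161.1  12. ]
LB [416.6 161.7  12. ]
RT [461.7 -69.2  12. ]
RB [410.7 -69.   12. ]
post1 [449.  -53.1  47. ]
post2 [424.7 -52.3  47. ]
fc [438.2 -39.   28. ]
sc [438.   -1.9  28. ]
tower_l [433.  50.  60.]
tower_r [433.3  14.1  60. ]
tw_top [448.7  32.2  60. ]
tw_bot [419.2  31.6  60. ]
c1p [ 429.1 -209.     7. ]
c1f [ 424.2 -263.     7. ]
c2p [ 415.8 -317.7    7. ]
c2f [ 414.2 -371.6    7. ]
jar [ 454.3 -101.3   89. ]
c1 [ 426.6 -236.     7. ] plusdir 84.87719266652338 0.05421664393641271 az -28.95035927239867
c2 [ 415.  -344.7    7. ] plusdir 88.28209212053042 0.05393374989936647 az -39.71442933321581
cr centre [0.4392765  0.04616228 0.012     ] [np.float64(88.4011933339916), np.float64(88.52482119660958)]
```

{"name": "step_arm", "arguments": {"steps": [1, 46.5, -31.3, 0, 0, 1, 46.5, -31.3, 0, 0, 1, 46.5, -31.3, 0, 0, 1, 46.5, -31.3, 0, 0, 1, 46.5, -31.3, 0, 0, 1, 46.5, -31.3, 0, 0, 1, 0, 0, 0, -10.5, 1, 0, 0, 0, -10.5, 1, 0, 0, 0, -10.5, 1, 0, 0, 0, -10.5, 1, 0, 0, 0, -10.5, 1, 0, 0, 0, -10.5], "grip_force": 30}}

```text
time_s: 1.6
tool_pos: [0.4514, -0.2957, 0.4043]
tool_rot: [-180.0, -0.0, 89.0]
force: [0.4, -0.2, 0.6]
grip_width: 0.0871
grasp_force: 0.0
```

```bash
cat > d.py <<'E'
import sys
from cell import env
import numpy as np
o=env.get_obs();p=np.array(o['tool_pos'])*1e3;r=o['tool_rot'];y=np.radians(r[2])
print('t',o['time_s'],p.round(1),np.round(r,2),'q',np.round(o['qpos'],1),'grip',round(o['grip_width']*1e3,1),np.round(o['grasp_force'],1),'F',np.round(o['force'],1))
if len(sys.argv)>3:
    d=np.array(list(map(float,sys.argv[1:4])))-p
    print('dx dy dz',(d[0]*np.cos(y)+d[1]*np.sin(y)).round(1),(d[0]*np.sin(y)-d[1]*np.cos(y)).round(1),(-d[2]).round(1),'roll',(r[2]-float(sys.argv[4])).round(2))
E
python3 d.py 437.5 34 350 88.45
```

```text
t 1.6 [ 451.4 -295.7  404.3] [-1.7995e+02 -3.0000e-02  8.9010e+01] q [ 48.9   6.  -19.8  98.3   2.1  76.1  27.7] grip 87.1 0.0 F [ 0.4 -0.2  0.6]
dx dy dz 329.5 -19.7 54.3 roll 0.56
```

{"name": "step_arm", "arguments": {"steps": [1, 47, -3, 0, 0.56, 1, 47, -3, 0, 0, 1, 47, -3, 8, 0, 1, 47, -3, 8, 0, 1, 47, -3, 8, 0, 1, 47, -3, 15, 0, 1, 47.5, -1.7, 15, 0, 1, 0, 0, 0, 0]}}

```text
time_s: 2.6
tool_pos: [0.4414, 0.0378, 0.3497]
tool_rot: [-179.9, -0.0, 88.5]
force: [0.2, -0.3, -0.3]
grip_width: 0.0869
grasp_force: 0.0
```

```bash
python3 d.py 437.5 33.5 211 88.45; python3 - <<'E'
from cell import env
import cv2,numpy as np,pickle
ims=[]
for n,(y,x) in(("scene",(150,220)),("top",(190,190))):
    c=env.read_camera(n);pickle.dump(c,open(f"{n}1.pkl","wb"))
    ims.append(cv2.resize(c['image'][y:y+95,x:x+130,::-1],None,fx=6,fy=6,interpolation=cv2.INTER_CUBIC)[:300 if n=='top' else 570])
cv2.imwrite("pics/c1.png",cv2.resize(np.vstack(ims),None,fx=.68,fy=.68))
E
```

```text
t 2.6 [441.4  37.8 349.7] [-1.7988e+02 -3.0000e-02  8.8510e+01] q [ 32.7  -4.3 -38.9 113.9  -2.9  69.5  -6.6] grip 86.9 0.0 F [ 0.2 -0.3 -0.3]
dx dy dz -4.4 -3.8 138.7 roll 0.06
```

View pics/c1.png

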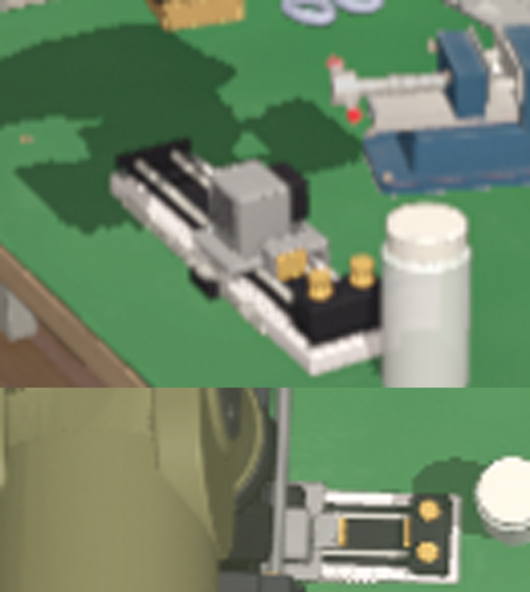

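The tower is clear and matches the estimate, so I'll descend and squeeze.

{"name": "step_arm", "arguments": {"steps": [1, -4.4, -3.8, 30, 0, 1, 0, 0, 35, 0, 1, 0, 0, 35, 0, 1, 0, 0, 30, 0, 1, 0, 0, 8.7, 0, 1, 0, 0, 0, 0, 0, 0, 0, 0, 0, 0, 0, 0, 0, 0, 0, 0, 0, 0, 0, 0, 0, 0, 0, 0, 0, 0, 0, 0, 0, 0, 0, 0, 0, 0], "grip_force": 30}}

```text
time_s: 4.2
tool_pos: [0.44, 0.0298, 0.2131]
tool_rot: [179.7, -0.0, 88.1]
force: [4.0, -0.8, -2.1]
grip_width: 0.0364
grasp_force: 30.0
```

```bash
python3 d.py 437.5 33.5 211 88.45
```

```text
t 4.2 [440.   29.8 213.1] [ 1.7974e+02 -1.0000e-02  8.8120e+01] q [ 31.2   6.9 -39.8 122.5   5.6  52.1 -13.7] grip 36.4 30.0 F [ 4.  -0.8 -2.1]
dx dy dz 3.6 -2.7 2.1 roll -0.33
```

{"name": "step_arm", "arguments": {"steps": [0, 5, 0, 0, 0, 0, 10, 0, 0, 0, 0, 10, 0, 0, 0, 0, 10, 0, 0, 0, 0, 10, 0, 0, 0, 0, 10, 0, 0, 0, 0, 10, 0, 0, 0, 0, 10, 0, 0, 0, 0, 8, 0, 0, 0, 0, 3, 0, 0, 0, 0, 0, 0, 0, 0]}}

```text
time_s: 5.58
tool_pos: [0.4424, 0.1168, 0.2131]
tool_rot: [179.8, -0.1, 88.2]
force: [5.2, 1.1, 5.3]
grip_width: 0.0362
grasp_force: 30.0
```

```bash
python3 d.py 437.5 33.5 211 88.45
```

```text
t 5.575 [442.4 116.8 213.1] [ 1.7978e+02 -6.0000e-02  8.8160e+01] q [ 23.2   9.8 -43.5 120.3   8.5  52.7 -26.8] grip 36.2 30.0 F [5.2 1.1 5.3]
dx dy dz -83.4 -2.3 2.1 roll -0.29
```

{"name": "step_arm", "arguments": {"steps": [1, 0, 0, 0, 0, 1, 0, 0, 0, 0, 1, 0, 0, 0, 0, 1, 0, 0, -40, 0, 1, 0, 0, -50, 0, 1, -20, 0, -30, 0, 1, -50, 0, 0, 0, 1, -50, 0, 0, 0, 1, -50, 0, 0, 0, 1, -50, 0, 0, 0, 1, -50, 0, 0, 0, 1, -50, 0, 0, 0]}}

```text
time_s: 7.08
tool_pos: [0.4294, -0.2047, 0.3307]
tool_rot: [-179.8, -0.1, 88.1]
force: [0.6, 0.0, 0.6]
grip_width: 0.0873
grasp_force: 0.0
```

{"name": "step_arm", "arguments": {"steps": [1, -50, 0, 0, 10.5, 1, 0, 0, 0, 10.5, 1, 0, 0, 0, 10.5, 1, 0, 0, 0, 10.5, 1, 0, 0, 0, 10.5, 1, 0, 0, 0, 10.5, 1, 0, 0, 0, 10.5, 1, 0, 0, 0, 10.5, 1, 0, 0, 0, 10.5, 1, 0, 0, 0, 10.5, 1, 0, 0, 0, 10.5, 1, 0, 0, 0, 10.5]}}

```text
time_s: 8.57
tool_pos: [0.428, -0.253, 0.3305]
tool_rot: [180.0, 0.3, -38.2]
force: [-0.1, 0.4, 0.2]
grip_width: 0.0873
grasp_force: 0.0
```

```bash
python3 d.py 416.5 -344 290 -91.7;python3 - <<'E'
from cell import env
import cv2,numpy as np,pickle
c=env.read_camera("top");pickle.dump(c,open("top2.pkl","wb"))
i=c['image'][:,:,::-1]
cv2.imwrite("pics/c2.png",cv2.resize(i[205:250,195:325],None,fx=6,fy=6,interpolation=cv2.INTER_CUBIC))
E
```

```text
t 8.575 [ 428.  -253.   330.5] [179.99   0.31 -38.25] q [  43.8    3.7  -16.7  109.3    1.1   67.5 -101.6] grip 87.3 0.0 F [-0.1  0.4  0.2]
dx dy dz 47.3 78.6 40.5 roll 53.45
```

View pics/c2.png

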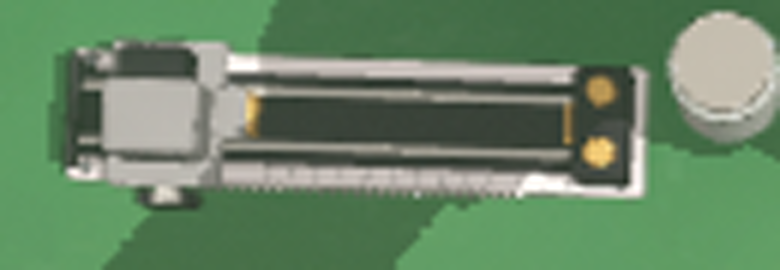

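The slider stands at about 124 mm (contacts at cols 252 and 569 of the crop). Next is cell 2.

{"name": "step_arm", "arguments": {"steps": [1, 23.6, 39.3, 0, 0, 1, 23.7, 39.3, 0, 0, 1, 0, 0, 10, 10.5, 1, 0, 0, 10, 10.5, 1, 0, 0, 10, 10.5, 1, 0, 0, 10, 10.5, 1, 0, 0, 0, 10.5, 1, 0, 0, 0, 0.95, 1, 0, 0, 0, 0]}}

```text
time_s: 9.75
tool_pos: [0.4179, -0.3446, 0.2916]
tool_rot: [179.9, 0.1, -91.1]
force: [-0.2, -0.4, -0.1]
grip_width: 0.087
grasp_force: 0.0
```

```bash
python3 d.py 416.5 -344.7 186.5 -91.7;python3 - <<'E'
from cell import env
import cv2,numpy as np,pickle
c=env.read_camera("scene")
cv2.imwrite("pics/c3.png",cv2.resize(c['image'][210:360,290:490,::-1],None,fx=4,fy=4,interpolation=cv2.INTER_CUBIC))
E
```

```text
t 9.75 [ 417.9 -344.6  291.6] [ 1.7994e+02  6.0000e-02 -9.1130e+01] q [  44.2   10.6   -8.2  106.3    1.7   63.3 -145.8] grip 87.0 0.0 F [-0.2 -0.4 -0.1]
dx dy dz 0.1 1.4 105.1 roll 0.57
```

View pics/c3.png

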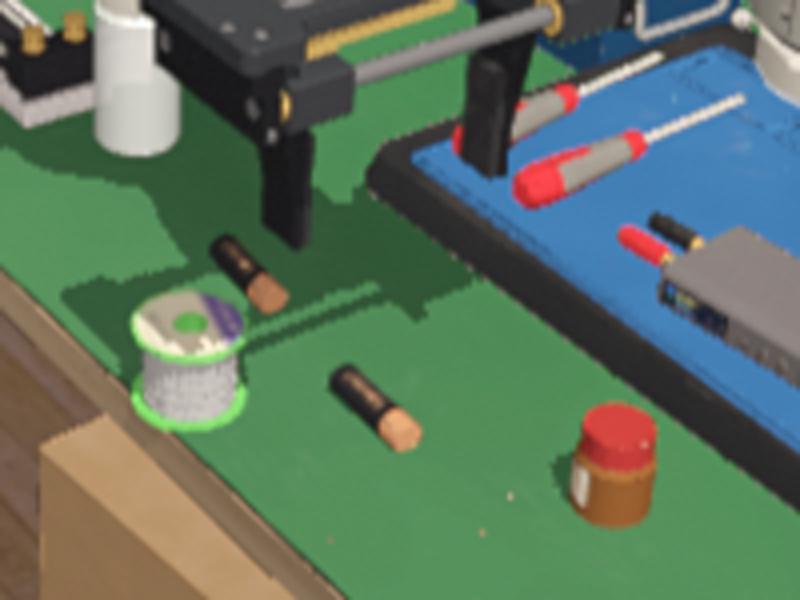

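The scene confirms both cells, and the spool is clear of the fingers' path. Descending.

{"name": "step_arm", "arguments": {"steps": [1, 0, 0, 35, 0.5, 1, 0, 0, 35, 0, 1, 0, 0, 25, 0, 1, 0, 0, 8, 0, 1, 0, 0, 0, 0, 0, 0, 0, 0, 0, 0, 0, 0, 0, 0, 0, 0, 0, 0, 0, 0, 0, 0, 0, 0, 0, 0, 0, 0, 0, 0, 0, 0, 0, 0, 0, 0, 0, 0, 0], "grip_force": 20}}

```text
time_s: 11.3
tool_pos: [0.418, -0.3451, 0.189]
tool_rot: [180.0, -0.0, -91.9]
force: [-0.1, -0.6, 0.2]
grip_width: 0.0248
grasp_force: 0.0
```

```bash
python3 d.py 416.5 -344.7 186.5 -91.7
```

```text
t 11.3 [ 418.  -345.1  189. ] [180.    -0.   -91.85] q [  43.7   17.8   -7.9  110.9    3.1   51.6 -147.6] grip 24.8 0.0 F [-0.1 -0.6  0.2]
dx dy dz -0.3 1.6 2.5 roll -0.15
```

{"name": "step_arm", "arguments": {"steps": [0, 0, 0, 2, 0, 0, 0, 0, 0, 0, 0, 0, 0, 0, 0, 0, 0, 0, 0, 0, 0, 0, 0, -40, 0, 0, 0, 0, -50, 0, 0, 0, 0, -30, -10.5, 0, 0, 0, 0, -10.5, 0, 0, 0, 0, -10.5, 0, 0, 0, 0, -10.5, 0, 0, 0, 0, -10.5, 0, 0, 0, 0, -10.5]}}

```text
time_s: 12.8
tool_pos: [0.418, -0.345, 0.307]
tool_rot: [180.0, 0.0, -28.5]
force: [0.0, 0.5, 0.3]
grip_width: 0.0127
grasp_force: 20.0
```

{"name": "step_arm", "arguments": {"steps": [0, 0, 0, 0, -10.5, 0, 0, 0, 0, -10.5, 0, 0, 0, 0, -10.5, 0, 0, 0, 0, -10.5, 0, 0, 0, 0, -10.5, 0, 0, 0, 0, -10.5, 0, 0, 0, 0, -10.5, 0, 0, 0, 0, -10.5, 0, 0, 0, 0, -10.5, 0, 0, 0, 0, -10.5, 0, 0, 0, 0, -10.5, 0, 0, 0, 0, 0]}}

```text
time_s: 14.3
tool_pos: [0.418, -0.3451, 0.307]
tool_rot: [-180.0, 0.0, 86.5]
force: [0.0, -0.9, -0.7]
grip_width: 0.0125
grasp_force: 20.0
```

```bash
python3 d.py 440.4 -10 300 88.4
```

```text
t 14.3 [ 418.  -345.1  307. ] [-180.      0.     86.53] q [ 58.4  10.8 -23.9 104.9   4.8  65.3  29.4] grip 12.5 20.0 F [ 0.  -0.9 -0.7]
dx dy dz 335.8 2.1 7.0 roll -1.87
```

{"name": "step_arm", "arguments": {"steps": [0, 0, 0, 0, -1.87, 0, 30, 1.5, 0, 0, 0, 50, 2, 0, 0, 0, 50, 2, 0, 0, 0, 50, 2, 0, 0, 0, 50, 2, 0, 0, 0, 50, 2, 0, 0, 0, 40, 1.5, 0, 0, 0, 15.6, 0, 0, 0, 0, 0, 0, 30, 0, 0, 0, 0, 30, 0, 0, 0, 0, 0, 0]}}

```text
time_s: 15.8
tool_pos: [0.4386, -0.0108, 0.2453]
tool_rot: [-179.7, -0.0, 88.4]
force: [0.1, 0.1, -0.1]
grip_width: 0.0125
grasp_force: 20.0
```

```bash
python3 d.py 440.4 -10 204 88.4; python3 - <<'E'
from cell import env
import cv2
c=env.read_camera("scene")
cv2.imwrite("pics/c4.png",cv2.resize(c['image'][140:260,230:370,::-1],None,fx=5,fy=5,interpolation=cv2.INTER_CUBIC))
E
```

```text
t 15.8 [438.6 -10.8 245.3] [-1.7972e+02 -5.0000e-02  8.8440e+01] q [ 40.1   3.7 -42.6 121.    2.9  56.6  -5.7] grip 12.5 20.0 F [ 0.1  0.1 -0.1]
dx dy dz 0.8 1.8 41.3 roll 0.04
```

View pics/c4.png

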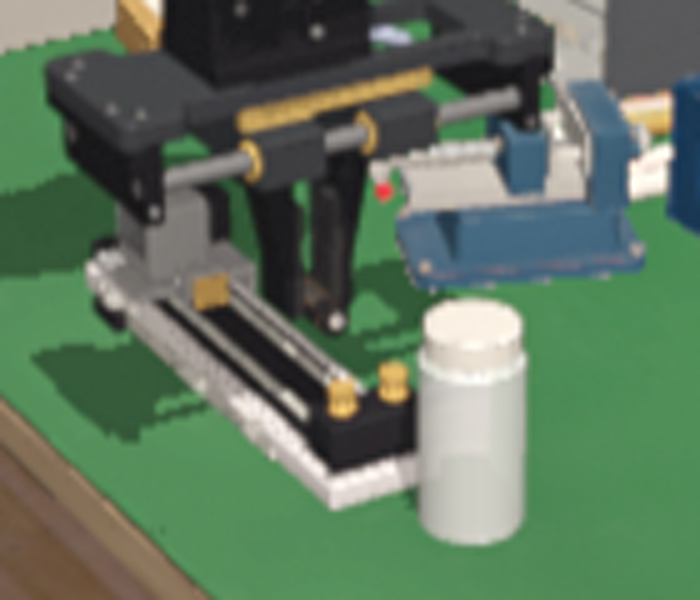

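```bash
python3 - <<'E'
from h import *
import cv2
c=pickle.load(open("scene1.pkl","rb"))
def pr(*X):
    q=c['camera_matrix']@(c['R']@np.array(X)+c['t']);q=q[:2]/q[2]
    return (((q-[230,140])*5).round(0))
print('plus end tip (337,320)?',pr(.4379,-.036,.065))
for o in(0,.0025):
  e=lambda s,y,z:pr(.4393+o+s*(-.9996)+(y)*.0276,.0462+y,z)
  print(o,'slider contact (210,290)',e(0,.039,.0245),'posts (343,400),(394,385)',e(.0125,-.099,.044),e(-.0125,-.099,.044),'corner (335,505)',e(.026,-.115,0),'top corner(330,482)',e(.026,-.115,.012))
E
```

```text
plus end tip (337,320)? [337. 320.]
0 slider contact (210,290) [201. 290.] posts (343,400),(394,385) [330. 392.] [384. 376.] corner (335,505) [322. 514.] top corner(330,482) [322. 488.]
0.0025 slider contact (210,290) [206. 289.] posts (343,400),(394,385) [335. 390.] [389. 374.] corner (335,505) [328. 512.] top corner(330,482) [327. 486.]
```

{"name": "step_arm", "arguments": {"steps": [0, 3, 2.2, 0, 0, 0, 0, 0, 15, 0, 0, 0, 0, 12, 0, 0, 0, 0, 7, 0, 0, 0, 0, 4, 0, 0, 0, 0, 2, 0, 0, 0, 0, 0, 0, 0, 0, 0, 0, 0]}}

```text
time_s: 16.85
tool_pos: [0.4422, -0.007, 0.2073]
tool_rot: [180.0, 0.0, 88.5]
force: [-0.2, 0.5, -0.1]
grip_width: 0.0125
grasp_force: 20.0
```

```bash
python3 d.py 440.8 -8 203 88.4
```

```text
t 16.85 [442.2  -7.  207.3] [1.7997e+02 1.0000e-02 8.8520e+01] q [ 38.5   8.2 -42.6 122.4   7.1  51.7  -9.7] grip 12.5 20.0 F [-0.2  0.5 -0.1]
dx dy dz -1.1 -1.3 4.3 roll 0.12
```

{"name": "step_arm", "arguments": {"steps": [0, 0, -0.8, 1.5, 0, 0, 0, 0, 1.5, 0, 0, 0, 0, 0, 0]}}

```text
time_s: 17.23
tool_pos: [0.4411, -0.007, 0.2039]
tool_rot: [-180.0, 0.0, 88.5]
force: [-1.3, 0.4, -1.0]
grip_width: 0.012
grasp_force: 20.0
```

{"name": "step_arm", "arguments": {"steps": [0, 0, 0, 1.5, 0, 0, 0, 0, 0, 0, 0, 0, 0, 0, 0]}}

```text
time_s: 17.6
tool_pos: [0.4414, -0.007, 0.2028]
tool_rot: [180.0, 0.0, 88.5]
force: [-0.8, 0.1, 3.0]
grip_width: 0.0128
grasp_force: 20.0
```

Floor contact (+3 N at z 203). Releasing and heading for cell 1.

{"name": "step_arm", "arguments": {"steps": [1, 0, 0, 0, 0, 1, 0, 0, 0, 0, 1, 0, 0, 0, 0, 1, 0, 0, -30, 0, 1, 0, 0, -40, 0, 1, -10, 0, -30, 0, 1, -50, -2, 0, 0, 1, -50, -2, 0, 0, 1, -50, -2, 0, 0, 1, -50, -1, 0, 0, 1, -19, 0, 0, 0, 1, 0, 0, 0, 10.5]}}

```text
time_s: 19.1
tool_pos: [0.428, -0.2371, 0.3022]
tool_rot: [-180.0, -0.0, 77.6]
force: [1.2, 1.0, 0.3]
grip_width: 0.0869
grasp_force: 0.0
```

{"name": "step_arm", "arguments": {"steps": [1, 0, 0, 0, 10.5, 1, 0, 0, 0, 10.5, 1, 0, 0, 0, 10.5, 1, 0, 0, 0, 10.5, 1, 0, 0, 0, 10.5, 1, 0, 0, 0, 10.5, 1, 0, 0, 0, 10.5, 1, 0, 0, 0, 10.5, 1, 0, 0, 0, 10.5, 1, 0, 0, 0, 10.5, 1, 0, 0, 0, 10.5, 1, 0, 0, 0, 10.5]}}

```text
time_s: 20.6
tool_pos: [0.4286, -0.2346, 0.3024]
tool_rot: [-180.0, 0.0, -48.2]
force: [0.2, 0.5, -0.5]
grip_width: 0.0871
grasp_force: 0.0
```

```bash
python3 d.py 428.5 -236 186.5 -93; python3 - <<'E'
from cell import env
import cv2,numpy as np,pickle
c=env.read_camera("top");i=c['image'][:,:,::-1]
k=env.read_camera("scene")['image'][:,:,::-1]
f=lambda a:cv2.resize(a,None,fx=5,fy=5,interpolation=cv2.INTER_CUBIC)
cv2.imwrite("pics/c5.png",np.vstack([f(i[205:245,195:325]),f(k[175:245,235:365])]))
E
```

```text
t 20.6 [ 428.6 -234.6  302.4] [-1.7998e+02  3.0000e-02 -4.8240e+01] q [  48.2    4.5  -23.4  112.1    2.    63.8 -114.2] grip 87.1 0.0 F [ 0.2  0.5 -0.5]
dx dy dz 1.0 1.0 115.9 roll 44.76
```

View pics/c5.png

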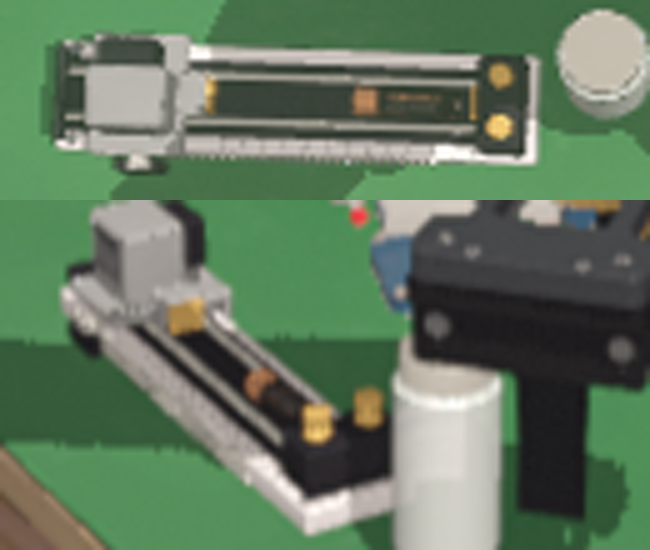

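Cell 2 lies centred in the trough, about 6 mm off the fixed face. For cell 1, joint 7 stops just short of the full turn, so I'll grip slightly skewed and let the pads align the cell.

{"name": "step_arm", "arguments": {"steps": [1, 1, 1, 0, 10.5, 1, 0, 0, 0, 10.5, 1, 0, 0, 0, 10.5, 1, 0, 0, 35, 2.3, 1, 0, 0, 35, 0, 1, 0, 0, 30, 0, 1, 0, 0, 12, 0, 1, 0, 0, 3, 0, 1, 0, 0, 0, 0, 1, 0, 0, 0, 0]}}

```text
time_s: 21.95
tool_pos: [0.4287, -0.2374, 0.1886]
tool_rot: [-179.9, -0.1, -81.8]
force: [0.3, 0.7, -0.6]
grip_width: 0.0872
grasp_force: 0.0
```

```bash
python3 d.py 428.5 -236 187 -95; python3 - <<'E'
from cell import env
import cv2
k=env.read_camera("scene")['image'][:,:,::-1]
cv2.imwrite("pics/c6.png",cv2.resize(k[210:330,290:450],None,fx=5,fy=5,interpolation=cv2.INTER_CUBIC))
E
```

```text
t 21.95 [ 428.7 -237.4  188.6] [-1.7991e+02 -8.0000e-02 -8.1760e+01] q [  45.1   13.3  -20.8  117.6    6.2   50.  -151. ] grip 87.2 0.0 F [ 0.3  0.7 -0.6]
dx dy dz -1.4 0.0 1.6 roll 13.24
```

View pics/c6.png

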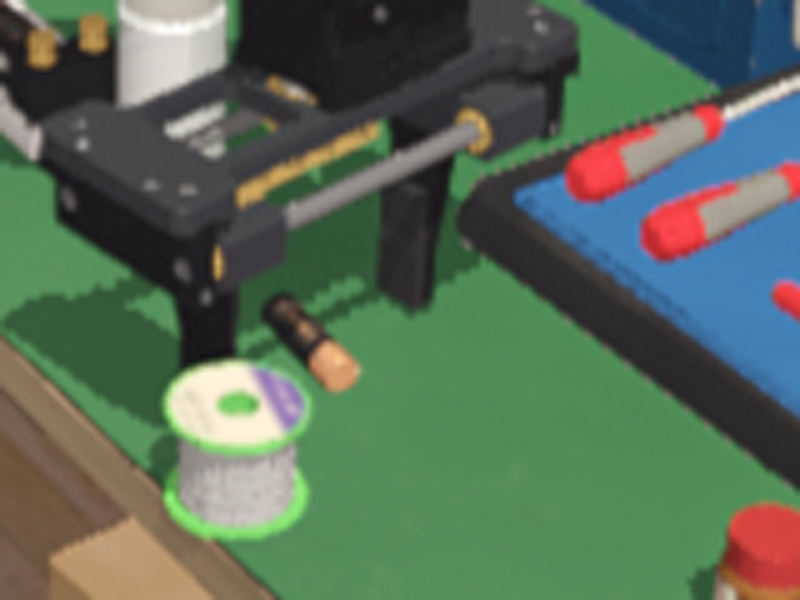

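The cell is between the fingers and the spool is clear. Closing now.

{"name": "step_arm", "arguments": {"steps": [0.6, 0, 0, 1.6, 1, 0.4, 0, 0, 0, 0, 0, 0, 0, 0, 0, 0, 0, 0, 0, 0, 0, 0, 0, 0, 0, 0, 0, 0, 0, 0, 0, 0, 0, 0, 0, 0, 0, 0, 0, 0, 0, 0, 0, 0, 0]}}

```text
time_s: 23.12
tool_pos: [0.4282, -0.2371, 0.186]
tool_rot: [-180.0, -0.0, -82.8]
force: [-0.5, 0.2, 0.1]
grip_width: 0.0124
grasp_force: 20.0
```

```bash
python3 d.py 428.5 -236 187 -95
```

```text
t 23.125 [ 428.2 -237.1  186. ] [-1.800e+02 -1.000e-02 -8.278e+01] q [  44.3   13.4  -20.   117.7    6.    49.8 -151.8] grip 12.4 20.0 F [-0.5  0.2  0.1]
dx dy dz -1.1 -0.4 -1.0 roll 12.22
```

Width is 12.4 mm, so the cell is aligned. Lift and turn.

{"name": "step_arm", "arguments": {"steps": [0, 0, 0, -35, 0, 0, 0, 0, -50, 0, 0, 0, 0, -35, -10.5, 0, 0, 0, 0, -10.5, 0, 0, 0, 0, -10.5, 0, 0, 0, 0, -10.5, 0, 0, 0, 0, -10.5, 0, 0, 0, 0, -10.5, 0, 0, 0, 0, -10.5, 0, 0, 0, 0, -10.5, 0, 0, 0, 0, -10.5, 0, 0, 0, 0, -10.5]}}

```text
time_s: 24.62
tool_pos: [0.4281, -0.2371, 0.3059]
tool_rot: [-180.0, 0.0, 22.6]
force: [-0.6, 0.9, -0.4]
grip_width: 0.0129
grasp_force: 20.0
```

{"name": "step_arm", "arguments": {"steps": [0, 0, 0, 0, -10.5, 0, 0, 0, 0, -10.5, 0, 0, 0, 0, -10.5, 0, 0, 0, 0, -10.5, 0, 0, 0, 0, -10.5, 0, 0, 0, 0, -10.5, 0, 0, 0, 0, -3.2, 0, 0, 0, 0, 0]}}

```text
time_s: 25.62
tool_pos: [0.4281, -0.2371, 0.3059]
tool_rot: [-180.0, 0.0, 88.4]
force: [0.6, -0.7, -0.3]
grip_width: 0.0125
grasp_force: 20.0
```

```bash
python3 d.py 442.3 48 245 88.4
```

```text
t 25.625 [ 428.1 -237.1  305.9] [-179.99    0.     88.38] q [ 52.9   4.6 -28.  111.7   2.4  64.2  22.3] grip 12.5 20.0 F [ 0.6 -0.7 -0.3]
dx dy dz 285.4 6.1 60.9 roll -0.02
```

{"name": "step_arm", "arguments": {"steps": [0, 30, 1, 0, 0, 0, 50, 1, 0, 0, 0, 50, 1, 0, 0, 0, 50, 1, 0, 0, 0, 50, 1, 0, 0, 0, 40, 1, 0, 0, 0, 15.4, 0.4, 0, 0, 0, 0, 0, 30, 0, 0, 0, 0, 31, 0, 0, 0, 0, 20, 0, 0, 0, 0, 15, 0, 0, 0, 0, 0, 0]}}

```text
time_s: 27.12
tool_pos: [0.4421, 0.048, 0.2092]
tool_rot: [-179.9, -0.0, 88.4]
force: [-0.8, 0.0, -0.6]
grip_width: 0.0124
grasp_force: 20.0
```

{"name": "step_arm", "arguments": {"steps": [0, 0, 0, 0, 0]}}

```text
time_s: 27.25
tool_pos: [0.443, 0.0481, 0.2106]
tool_rot: [179.9, 0.0, 88.4]
force: [-0.7, -0.6, -0.9]
grip_width: 0.0127
grasp_force: 20.0
```

```bash
python3 d.py 442.6 48 203 88.4
```

```text
t 27.25 [443.   48.1 210.6] [179.93   0.    88.4 ] q [ 34.1   8.7 -45.6 121.8   7.9  52.3 -17.6] grip 12.7 20.0 F [-0.7 -0.6 -0.9]
dx dy dz -0.1 -0.4 7.6 roll 0.0
```

{"name": "step_arm", "arguments": {"steps": [0, 0, 0, 3, 0, 0, 0, 0, 2, 0, 0, 0, 0, 1.5, 0, 0, 0, 0, 1, 0, 0, 0, 0, 0, 0, 0, 0, 0, 0, 0]}}

```text
time_s: 28.0
tool_pos: [0.4425, 0.048, 0.2025]
tool_rot: [180.0, 0.0, 88.4]
force: [0.1, -0.4, -0.8]
grip_width: 0.0124
grasp_force: 20.0
```

{"name": "step_arm", "arguments": {"steps": [0, 0, 0, 0.7, 0, 0, 0, 0, 0, 0, 1, 0, 0, 0, 0, 1, 0, 0, 0, 0, 1, 0, 0, 0, 0, 1, 0, 0, -30, 0, 1, 0, 0, -35, 0, 1, 0, 0, -30, 0, 1, 30, -1, 0, 0, 1, 39, -0.5, 0, 0, 1, 0, 0, 0, 0, 1, 0, 0, 0, 0]}}

```text
time_s: 29.5
tool_pos: [0.4428, 0.1166, 0.2965]
tool_rot: [-180.0, 0.0, 88.4]
force: [0.1, -0.4, -0.3]
grip_width: 0.0865
grasp_force: 0.0
```

```bash
python3 d.py 442.9 116.8 211 88.4; python3 - <<'E'
from cell import env
import cv2,numpy as np,pickle
c=env.read_camera("top");i=c['image'][:,:,::-1]
k=env.read_camera("scene")['image'][:,:,::-1]
f=lambda a:cv2.resize(a,None,fx=5,fy=5,interpolation=cv2.INTER_CUBIC)
cv2.imwrite("pics/c7.png",np.vstack([f(i[205:245,195:325]),f(k[165:245,235:365])]))
E
```

```text
t 29.5 [442.8 116.6 296.5] [-1.7998e+02  3.0000e-02  8.8430e+01] q [ 32.4   2.4 -50.8 115.6   2.1  63.  -20.9] grip 86.5 0.0 F [ 0.1 -0.4 -0.3]
dx dy dz 0.2 0.1 85.5 roll 0.03
```

View pics/c7.png

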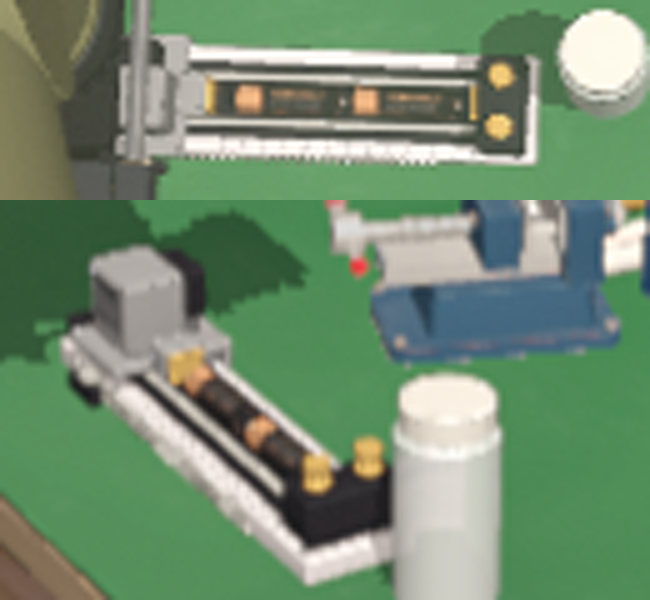

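Both cells lie in line in the trough with the plus ends towards the posts. Gripping the slider now.

{"name": "step_arm", "arguments": {"steps": [1, 0, 0, 35, 0, 1, 0, 0, 30, 0, 1, 0, 0, 15, 0, 1, 0, 0, 5, 0, 1, 0, 0, 0, 0, 0, 0, 0, 0, 0, 0, 0, 0, 0, 0, 0, 0, 0, 0, 0, 0, 0, 0, 0, 0, 0, 0, 0, 0, 0, 0, 0, 0, 0, 0, 0, 0, 0, 0, 0], "grip_force": 30}}

```text
time_s: 31.1
tool_pos: [0.4431, 0.1171, 0.2121]
tool_rot: [180.0, 0.0, 88.4]
force: [-0.1, -0.9, 4.0]
grip_width: 0.0366
grasp_force: 30.0
```

{"name": "step_arm", "arguments": {"steps": [0, -4, 0, 0, 0, 0, -4, 0, 0, 0, 0, -4, 0, 0, 0, 0, -4, 0, 0, 0, 0, -3, 0, 0, 0, 0, -2, 0, 0, 0, 0, 0, 0, 0, 0]}}

```text
time_s: 31.98
tool_pos: [0.4425, 0.0958, 0.212]
tool_rot: [180.0, 0.0, 88.4]
force: [-0.6, 0.3, 5.1]
grip_width: 0.0369
grasp_force: 30.0
```

```bash
python3 d.py
```

```text
t 31.975 [442.5  95.8 212. ] [1.7997e+02 2.0000e-02 8.8410e+01] q [ 31.5  10.4 -49.5 120.7  10.   52.9 -25.2] grip 36.9 30.0 F [-0.6  0.3  5.1]
```

{"name": "step_arm", "arguments": {"steps": [0, -1, 0, 0, 0, 0, -1, 0, 0, 0, 0, 0, 0, 0, 0]}}

```text
time_s: 32.35
tool_pos: [0.4424, 0.0943, 0.2121]
tool_rot: [180.0, -0.0, 88.4]
force: [0.3, 1.7, 5.1]
grip_width: 0.0365
grasp_force: 30.0
```

{"name": "step_arm", "arguments": {"steps": [0, -1, 0, 0, 0, 0, -1, 0, 0, 0, 0, 0, 0, 0, 0]}}

```text
time_s: 32.72
tool_pos: [0.4423, 0.0938, 0.2121]
tool_rot: [179.9, -0.2, 88.5]
force: [-0.1, 7.1, 4.2]
grip_width: 0.0363
grasp_force: 30.0
```

{"name": "step_arm", "arguments": {"steps": [0, -1, 0, 0, 0, 0, 0, 0, 0, 0]}}

```text
time_s: 32.98
tool_pos: [0.4423, 0.0935, 0.2121]
tool_rot: [179.9, -0.3, 88.5]
force: [0.2, 9.5, 3.6]
grip_width: 0.0365
grasp_force: 30.0
```

{"name": "step_arm", "arguments": {"steps": [0, -1, 0, 0, 0, 0, -1, 0, 0, 0, 0, 0, 0, 0, 0, 0, 0, 0, 0, 0]}}

```text
time_s: 33.48
tool_pos: [0.4422, 0.0929, 0.2121]
tool_rot: [179.9, -0.4, 88.5]
force: [0.8, 13.4, 0.8]
grip_width: 0.0365
grasp_force: 30.0
```

```bash
python3 - <<'E'
from cell import env
import cv2,numpy as np
c=env.read_camera("top");i=c['image'][:,:,::-1]
k=env.read_camera("scene")['image'][:,:,::-1]
f=lambda a:cv2.resize(a,None,fx=5,fy=5,interpolation=cv2.INTER_CUBIC)
cv2.imwrite("pics/c8.png",np.vstack([f(i[205:245,195:325]),f(k[165:245,235:365])]))
E
```

```text
(no output)
```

View pics/c8.png

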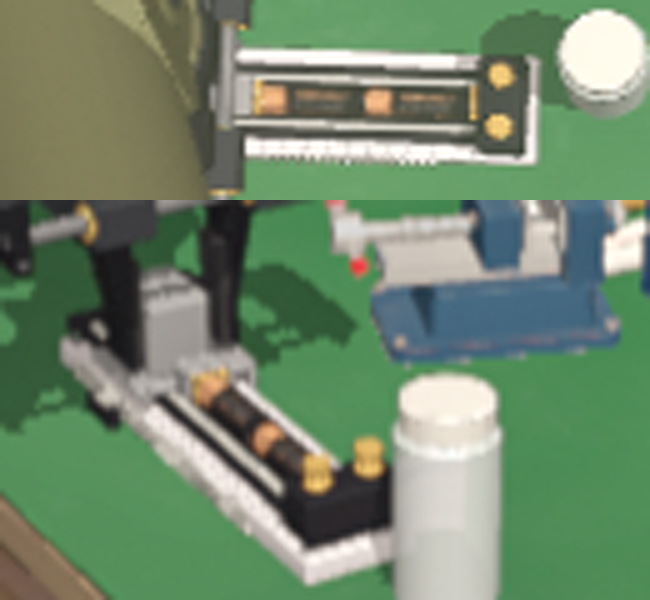

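The cells are snug (no gaps visible, opening ~101 mm). I'll ease the push, release and retreat.

{"name": "step_arm", "arguments": {"steps": [0, 2, 0, 0, 0, 0, 1.5, 0, 0, 0, 0, 0, 0, 0, 0, 0.6, 0, 0, 0, 0, 1, 0, 0, 0, 0, 1, 0, 0, 0, 0, 1, 0, 0, 0, 0, 1, 0, 0, -35, 0, 1, 0, 0, -40, 0, 1, 0, 0, -40, 0, 1, 60, 0, 0, 0, 1, 60, 0, 0, 0]}}

```text
time_s: 35.08
tool_pos: [0.4458, 0.2126, 0.3274]
tool_rot: [179.9, 0.1, 88.2]
force: [1.2, 1.1, -0.3]
grip_width: 0.0872
grasp_force: 0.0
```

{"name": "step_arm", "arguments": {"steps": [1, 40, 0, 0, 0, 1, 0, 0, 0, 0, 1, 0, 0, 0, 0]}}

```text
time_s: 35.45
tool_pos: [0.4466, 0.2515, 0.3261]
tool_rot: [-179.9, 0.1, 88.4]
force: [-0.2, -0.8, -0.1]
grip_width: 0.0869
grasp_force: 0.0
```

```bash
python3 d.py; python3 - <<'E'
from cell import env
import cv2,numpy as np
c=env.read_camera("top");i=c['image'][:,:,::-1]
k=env.read_camera("scene")['image'][:,:,::-1]
f=lambda a:cv2.resize(a,None,fx=5,fy=5,interpolation=cv2.INTER_CUBIC)
cv2.imwrite("pics/c9.png",np.vstack([f(i[205:245,195:325]),f(k[165:245,235:365])]))
E
```

```text
t 35.45 [446.6 251.5 326.1] [-1.7993e+02  9.0000e-02  8.8390e+01] q [ 22.2  11.5 -59.3 106.6  10.6  67.9 -42.3] grip 86.9 0.0 F [-0.2 -0.8 -0.1]
```

View pics/c9.png

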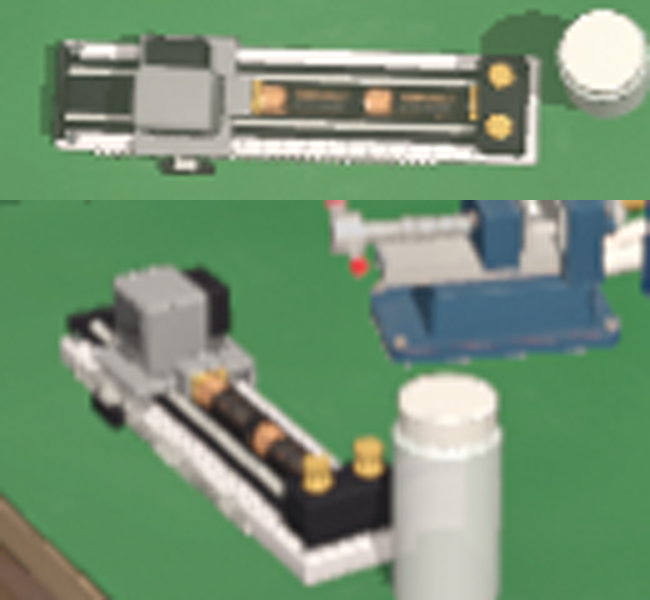

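The button is out, the cells are snug and the arm is clear, so I'm handing in.

```bash
python3 -c "
from cell import env
print(env.sign_off())"
```

```text
the job is handed in; nothing more can be done
None
```

The job is handed in at about 35 s, and sign-off gave no verdict: the last pictures show both cells end to end in the trough, plus ends to the fixed block, with the slider snug at about 101 mm, its button out, and the jars and reel not touched.

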